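# Refit the lens of the grill lamp

## Task

Refit the glass of the grill lamp: set the lens down gently, dome up, into the open cell on top of the lamp so that it lies flat on its seat, then put the black ring over it and screw it down clockwise until it is snug on the glass, about as tight as finger and thumb would make it, and let go. Do not drop the lens or force the ring, for the glass cracks, and leave the other things on the table where they are.

Things in the scene. Friction and masses are not known exactly. Their poses are not given: they have to be found in the camera images.
- lamp_rim (a point): Aluminium grill lamp fixed face up: round finned body 110 mm wide, 57 mm high, with an upright threaded neck on top, 18 mm high, 59 mm over the thread, whose hollow is the lens cell (46.6 mm bore). Point: middle of the mouth, level with the rim, 75 mm above the table; z up. The white seat inside lies 4.5 to 7 mm below the rim; it varies and is not measured.
- thread_start (a point): Start of one of the neck's three coarse threads, 27.5 mm from the axis along the lamp's x axis, at rim height; others 120 and 240 degrees round, a yellow mark on the shoulder by each. 24 mm down per clockwise turn, 1.5 mm axial play. The ring landing on the glass is felt as an upward push; it is snug 20 to 30 degrees later (twist stays low, under 0.5 Nm); past 35 the glass may crack.
- lens_center (a point): Clear bluish glass lens lying dome up: disc 44 mm in diameter, 14 mm thick, straight sides, a 3 mm dome on its top and a chamfer round its foot; 40 to 70 g. Point: on its axis 7 mm above its underside, z up. Seated, its flat upper rim stands 7 to 9.5 mm above the neck, so it can be held by the upper part of its sides while it is lowered in.
- ring_grip (a point): Black ring, 55 to 115 g, right way up: skirt 67 mm wide and 22.75 mm high, on it a hexagonal grip 48 mm across flats, 15 mm high, with a 35 mm hole; flats face along x and every 60 degrees. Point: on the axis, 30.75 mm above the lower edge, 7 mm below the top; z up. The grip's underside, 11 mm below the point, bears on the lens. The lugs clear the neck by 1.5 mm.
- ring_lug (a point): Tip of one of the three steel lugs inside the ring's skirt: 27.2 mm from the axis along the ring's x axis, 2.5 mm above the lower edge; others 120 and 240 degrees round; yellow marks on the skirt. They enter best 8 degrees (3 to 20) counter-clockwise of the thread starts; the lower edge rests 8.5 mm below the rim, snug 50 to 100 degrees on. Elsewhere: up to 120 more.
- tin: Small red spice tin, 48 mm wide, 55 mm high; origin under its middle. Leave alone.
- screwdriver: Screwdriver lying on the table; origin under its middle. Leave alone.
- tongs: Steel kitchen tongs, 220 mm long, lying; origin under the middle. Leave alone.
- salt: Small amber jar with a white lid, 48 mm wide, 50 mm high, on the right; origin under its middle. Leave alone.
- spatula: Spatula lying on the left; origin under its middle. Leave alone.
Things that resemble listed ones, but are neither listed nor needed, are in the scene too. Of the things like the part that bears lens_center, leave any that is brown or orange; of the rest the larger one is meant.

How it is judged:
On the way, in this order (a step that is already met when the one before it is completed fails the run):
1. the lens lies flat on its seat in the cell, let go, with the ring not yet over it (horizontal distance between lens_center and lamp_rim below 0.003 m and angle between lens_center's own z axis and vertical below 0.08 rad and z of lens_center in the frame of lamp_rim below 0.004 m and contact force between the fingers and lens below 0.2 N and horizontal distance between ring_grip and lamp_rim above 0.06 m), for 0.2 s.
2. the ring is on the thread over the lens and bears on the glass (horizontal distance between each of lens_center, ring_grip and lamp_rim below 0.003 m and angle between lens_center's own z axis and vertical below 0.08 rad and z of lens_center in the frame of lamp_rim below 0.004 m and angle between ring_grip's own z axis and vertical below 0.06 rad and z of ring_grip in the frame of lamp_rim below 0.022 m and contact force between ring and lens above 4 N), for 0.2 s.
At the end, for the whole second after the job is handed in: Lens level in the cell (within 3 mm of its axis, tilt under 0.08 rad, centre at most 4 mm above the rim); ring screwed on over it (within 3 mm, tilt under 0.06 rad, grip point at most 22 mm above the rim), pressing on the glass with more than 4 N by itself; both at rest (all of step 2 and linear speed of each of ring, lens below 0.01 m/s); the robot touches nothing.
It fails at once if the glass is pressed by the ring with more than 60 N (over-tightened or rammed) (contact force between ring and lens above 60 N).
It fails at once if the glass is pressed on the lamp with more than 60 N (contact force between lens and lamp above 60 N).
It fails at once if the lens is dropped from more than about 10 mm or thrown (linear speed of lens above 0.45 m/s and contact force between the fingers and lens below 0.05 N).
It fails at once if one of the other things is moved by more than 30 mm (distance of any of tin, screwdriver, tongs, salt, spatula from where it was at the start of the episode above 0.03 m).
It also fails if it takes over 67 s, if anything falls off the work surface, if the arm or the gripper's body presses on something with over 40 N, if the wrist force passes 120 N, or if a joint passes its speed limit or range.

## Robot

A 6-joint arm with a two-finger parallel gripper is mounted at the origin on the work surface. World frame = base frame: x ahead of the robot, y to its left, z up, the work surface at z = 0. Lengths are in m, angles in rad, forces in N, time in s.
With the tool pointing down it reaches from about 0.35 to 0.975 m from the base axis. Payload 4.9 kg.
Tool frame: the origin (TCP) lies at the very end of the fingers, on their centre line; the grasp point (between the pads) lies manip.grip_point_offset behind it (manip.grip_point_offset is the distance from the TCP to the grasp point, in m); z points along the fingers, y is the direction in which the jaws open and shut (so a half turn about z gives the same grasp; the last joint's range is limited). The gripper opens to 85 mm and grips with 20 to 120 N. Pads are 22 mm wide; open, the fingers measure 114 mm over their backs; the gripper's body (76 mm by 85 mm) begins 54 mm behind the grasp point. The pads swing forward as they close: fully open they stand 13 mm farther back than shut.
Start: joints at [-1.446, 0.053, 1.613, -0, 1.476, -0.119], TCP at [0.151, -0.606, 0.231] pointing down, gripper open.
Joint ranges: [-3.01, 3.01], [-1.01, 2.22], [0.06, 2.58], [-1.02, 4.17], [0.09, 2.62], [-3.14, 3.14]. Speed limits (rad/s): [2.57, 2.57, 3.14, 3.14, 3.14, 3.14].

## Interface

Orientations are given as a unit quaternion [w, x, y, z].
In Python, from plant import status, grab_frame, camera_params, ticket, boxes_of, outline_of, manip gives the robot as it stands. The module is installed in compiled form; this text tells all that it offers.
- The arm moves only by the tool play_rows, never from a script. Its argument "deltas" is a list of rows, each a list of 2 entries, a list of its own where there are three numbers: the shift along the world's x, y, z in m, then the turn about the world's z in rad. A call has 1 to 5 rows; each row is the pose to reach, as a shift and turn from the pose commanded when the call began; what a row does not reach only later rows make up. A row lasts 1/8 s, in which the tool goes at most 62.5 mm and 10.7 degrees, less where a joint would pass 70% of its speed; a pose out of reach is approached as far as the arm can. A call with a gripper value outside its range is refused whole. "grip" is the opening, from -1 (shut) to 1 (fully open), set as the call begins (left out, the last holds). The fingers move at their own pace and stop on an object; the grip force is fixed at half the most. Time passes only in rows, so rows that repeat a pose let the fingers close. It gives the time, the measured TCP pose, the force and the opening at its end, in the units of the state.
- status.state(): the state, without advancing time (a new reading comes with each control period).
- grab_frame(name): name is "side" or "top" or "wrist"; returns (picture, depth): 384x512x3 uint8, blue, green, red; 384x512 float32, m along the optical axis (not along the pixel's ray), 0 where there is no reading.
- camera_params(name): a dict with "mtx" (3x3 intrinsics, pixels), "world_from_camera" (4x4, takes a point from camera to world coordinates). Camera axes: x right, y up, looking along -z (the intrinsics and any distortion apply to the point x, -y, -z); pixel columns grow to the right and rows downward; lengths in m; the calibration is good to about 2 mm. A picture is of the moment at which its call begins: read the wrist's pose just before it. camera_params takes no time and is no camera call; for the wrist camera it gives the pose at the moment of the call.
- ticket.job_done(): hands the job in, once; it reports no verdict.
Trained networks look in the newest picture that a camera, given by its name, has taken for a name from the list of things; names that differ only in an ending like _2 or _b are one class to them, and where a whole thing is asked for, a point or a joint stands for the part that bears it (a point fixed in the world has none). Each returns a list of dicts, best first, with "confidence" (0 to 1); they miss things now and then, are a little off and sometimes report something else, mostly with a low value. They report only what shows in the picture. A call takes as long as a camera call. They do not tell look-alikes from the thing itself.
- boxes_of(camera, name): "box" ([left, top, right, bottom] in pixels, round what is visible of it).
- outline_of(camera, name): "region" (384x512 bool, what is visible of it) and "box" ([left, top, right, bottom] in pixels, round what is visible of it).
The state is a dict: "time": time; "joint_pos": joint angles; "joint_vel": joint speeds; "joint_efforts": joint torques, N m; "tool_pos": TCP position; "tool_rot": TCP orientation; "contact_force": force on the tool from outside, world axes, zero at the start; "ft_torque": the same for the moment, N m; "gripper_width": opening from 0.0 (shut) to 1.0 (fully open).
Only numpy, scipy, OpenCV 4.12 (cv2) and the standard library are available. Lean on these libraries where they do the work, as an engineer would, in place of code of your own. Each camera call takes 0.05 s, during which the arm holds its last target.

## Working session

There is one attempt and no reset: what is moved stays moved. The work goes in short steps, Python scripts to look and compute and a tool call to move; the robot and the scene stay as the last step left them, time stands still between calls to the robot, and variables do not carry over. Pictures are saved under pics/ and viewed, and the job is handed in when it is done.

Besides the shell and the picture viewer there is one more tool, called after "Emit:" as name(argument=value, ...), one argument or row to a line, values as JSON. play_rows: Moves the arm, as the interface text tells. Its arguments: {"type":"object","properties":{"deltas":{"type":"array"},"grip":{"type":"number"}},"required":["deltas"]}

```bash
mkdir -p pics; cat > h.py <<'E'
import numpy as np, cv2
from plant import status, grab_frame, camera_params, ticket, boxes_of, outline_of, manip
def w_of(cam,u,v,d,P=None):
    P=P or camera_params(cam); K=np.array(P["mtx"]); T=np.array(P["world_from_camera"])
    u=np.asarray(u,float);v=np.asarray(v,float);d=np.asarray(d,float)
    x=(u-K[0,2])/K[0,0]*d; y=(v-K[1,2])/K[1,1]*d
    p=np.stack([x,-y,-d,np.ones_like(d)],-1)
    return (p@T.T)[...,:3]
def cloud(cam,depth,P=None):
    v,u=np.mgrid[:384,:512]; c=w_of(cam,u,v,depth,P); c[depth<=0]=np.nan; return c
def pix(cam,p,P=None):
    P=P or camera_params(cam); K=np.array(P["mtx"]); T=np.linalg.inv(np.array(P["world_from_camera"]))
    q=T@np.append(p,1); return K[0,0]*q[0]/-q[2]+K[0,2], K[1,1]*-q[1]/-q[2]+K[1,2]
E
python3 - <<'E'
from h import *
print(status.state()); print([ (a,getattr(manip,a)) for a in dir(manip) if a[0]!='_'])
for c in("top","side","wrist"):
    im,d=grab_frame(c); cv2.imwrite(f"pics/{c}0.png",im); np.save(f"pics/{c}0.npy",d)
    P=camera_params(c); print(c,P)
    for n in ["lamp_rim","thread_start","lens_center","ring_grip","ring_lug"]:
        try: print(n,[(np.round(b["box"]).tolist(),round(b["confidence"],2)) for b in boxes_of(c,n)])
        except Exception as e: print(n,e)
print(status.state()["time"])
E
```

```text
{'time': 0.0, 'joint_pos': array([-1.44597710e+00,  5.33328171e-02,  1.61427464e+00,  8.79762410e-06,
        1.47602178e+00, -1.19019301e-01]), 'joint_vel': array([ 0.00038192, -0.00111504,  0.00012332,  0.00058193, -0.00213878,
       -0.00044628]), 'joint_efforts': array([ 2.75866179e-03, -3.93680906e+01, -3.70171487e+01,  1.91543868e-04,
        7.13006637e-03, -1.58114511e-05]), 'tool_pos': array([ 0.15080668, -0.60589388,  0.2300895 ]), 'tool_rot': array([-1.01830078e-03,  9.92576585e-01,  1.21616966e-01,  1.42562095e-06]), 'contact_force': array([ 0.13831329, -0.36038677,  0.16115513]), 'ft_torque': array([-0.00980959, -0.01735602, -0.02433837]), 'gripper_width': 0.9979723577751655}
[('IKError', <class 'plant.IKError'>), ('grip_point_offset', 0.0187)]
top {'mtx': array([[430.6712474 ,   0.        , 257.8680633 ],
       [  0.        , 430.6712474 , 195.03555958],
       [  0.        ,   0.        ,   1.        ]]), 'world_from_camera': array([[ 0.02151348,  0.98785193, -0.1539017 ,  0.36631165],
       [-0.99974092,  0.02240113,  0.0040356 , -0.00186226],
       [ 0.00743414, 
[... 1070 characters left out ...]
35.0, 308.0], 0.78), ([184.0, 282.0, 201.0, 287.0], 0.67), ([209.0, 256.0, 224.0, 274.0], 0.43)]
ring_grip [([279.0, 152.0, 305.0, 175.0], 0.7)]
ring_lug [([280.0, 154.0, 305.0, 176.0], 0.82)]
wrist {'mtx': array([[311.1771327 ,   0.        , 252.97307163],
       [  0.        , 311.1771327 , 188.97075876],
       [  0.        ,   0.        ,   1.        ]]), 'world_from_camera': array([[ 0.24098291,  0.93675017,  0.25382349,  0.21509951],
       [-0.97052884,  0.23286497,  0.06202962, -0.59087261],
       [-0.00100035, -0.26129109,  0.96525953,  0.37373153],
       [ 0.        ,  0.        ,  0.        ,  1.        ]])}
lamp_rim []
thread_start []
lens_center []
ring_grip []
ring_lug []
0.9
```

View pics/top0.png

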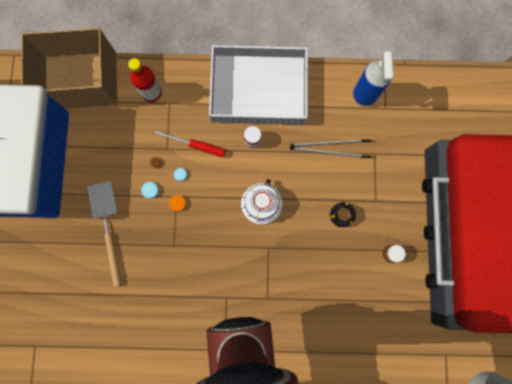

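View pics/side0.png

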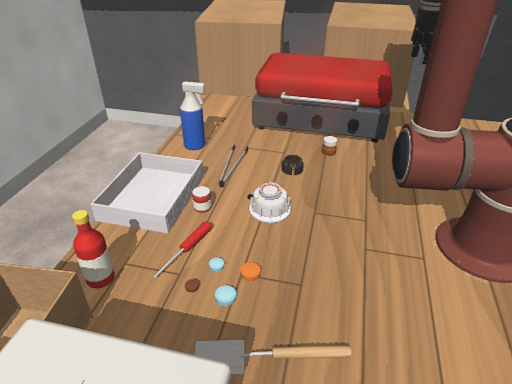

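```bash
python3 - <<'E'
import cv2
a=cv2.imread('pics/top0.png')[150:240,130:230]; cv2.imwrite('pics/topcrop.png',cv2.resize(a,None,fx=6,fy=6,interpolation=cv2.INTER_CUBIC))
a=cv2.imread('pics/side0.png')[245:315,170:270]; cv2.imwrite('pics/sidecrop.png',cv2.resize(a,None,fx=6,fy=6,interpolation=cv2.INTER_CUBIC))
E
```

```text
(no output)
```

View pics/topcrop.png

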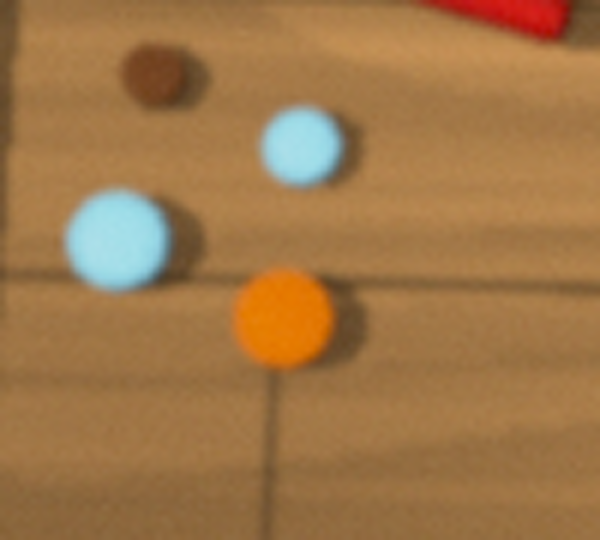

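View pics/sidecrop.png

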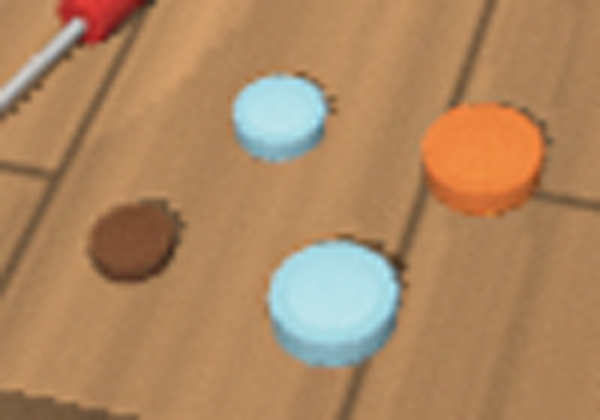

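The larger blue lens is at about (150,190) in the top view, the lamp at (262,203) and the ring at (342,214). The orange, brown and smaller blue discs are look-alikes.

```bash
python3 - <<'E'
from h import *
for cam,pts in (("top",dict(lens=(149.5,190),lens_small=(180.5,174),orange=(177,203),lamp=(263,202),ring=(342,214))),("side",dict(lens=(225,294),lamp=(269,190),ring=(292,162)))):
    d=np.load(f"pics/{cam}0.npy"); C=cloud(cam,d)
    for k,(u,v) in pts.items(): print(cam,k,C[int(v),int(u)].round(4))
d=np.load("pics/top0.npy");C=cloud("top",d)
im=cv2.imread("pics/top0.png").astype(int)
m=(im[...,0]>170)&(im[...,2]<190)&(im[...,0]-im[...,2]>40)
n,l,s,c=cv2.connectedComponentsWithStats(m.astype(np.uint8))
for i in range(1,n):
    if 60<s[i,4]<600: print(s[i],c[i],np.nanmedian(C[l==i],0).round(4))
# lamp rim height points
z=C[...,2];m=np.zeros_like(z,bool);m[170:235,235:295]=True
for lo,hi in((.052,.062),(.070,.080)):
    q=C[m&(z>lo)&(z<hi)];print(len(q),(q.min(0)).round(4),q.max(0).round(4),((q.min(0)+q.max(0))/2).round(4))
m[:]=False;m[195:235,320:365]=True
q=C[m&(z>.01)&(z<.06)];print(len(q),(q.min(0)).round(4),q.max(0).round(4),((q.min(0)+q.max(0))/2).round(4))
E
```

```text
top lens [0.5501 0.2841 0.0188]
top lens_small [0.597  0.205  0.0114]
top orange [0.5166 0.2074 0.0209]
top lamp [ 0.5173 -0.0197  0.0713]
top ring [ 4.994e-01 -2.345e-01  1.000e-04]
side lens [0.5507 0.2939 0.0194]
side lamp [ 0.5244 -0.0076  0.0723]
side ring [ 0.496  -0.2085  0.0391]
[174 169  12  11 108] [179.87037037 173.92592593] [0.597  0.2051 0.0119]
[142 183  16  15 186] [149.20967742 189.74731183] [0.5512 0.2843 0.0151]
450 [ 0.4778 -0.0588  0.052 ] [0.5644 0.0268 0.062 ] [ 0.5211 -0.016   0.057 ]
251 [ 0.4916 -0.0426  0.07  ] [0.5507 0.0134 0.0781] [ 0.5212 -0.0146  0.0741]
383 [ 0.4626 -0.2656  0.01  ] [ 0.5293 -0.1983  0.0442] [ 0.4959 -0.232   0.0271]
```

Emit:
play_rows(
  deltas=[
    [[0.045, 0.045, 0], 0],
    [[0.09, 0.09, 0], 0],
    [[0.13, 0.135, 0], 0],
    [[0.175, 0.18, 0], 0],
    [[0.215, 0.225, 0], 0],
  ],
  grip=1,
)

```text
time: 1.52
tool_pos: [0.3671, -0.38, 0.2316]
tool_rot: [0.0, 0.993, 0.121, 0.0]
contact_force: [0.8, -0.7, 0.3]
gripper_width: 0.997
```

Emit:
play_rows(
  deltas=[
    [[0.04, 0.045, 0], 0],
    [[0.08, 0.09, -0.02], 0],
    [[0.12, 0.13, -0.05], 0],
    [[0.13, 0.149, -0.07], 0],
    [[0.13, 0.149, -0.07], 0],
  ],
)

```text
time: 2.15
tool_pos: [0.4953, -0.2303, 0.159]
tool_rot: [-0.001, 0.992, 0.123, -0.002]
contact_force: [-0.3, -0.4, 0.8]
gripper_width: 0.998
```

```bash
cat > look.py <<'E'
from h import *
import sys,pickle
n=sys.argv[1]; names=sys.argv[2:]
s=status.state(); P=camera_params("wrist"); im,d=grab_frame("wrist")
cv2.imwrite(f"pics/{n}.png",im); pickle.dump((s,P,im,d),open(f"pics/{n}.pkl","wb"))
print(s["time"],s["tool_pos"].round(4),s["tool_rot"].round(4),s["joint_pos"].round(3),s["contact_force"].round(2),s["gripper_width"])
for k in names: print(k,[(np.round(b["box"]).tolist(),round(b["confidence"],2)) for b in boxes_of("wrist",k)])
E
python3 look.py w1 ring_grip ring_lug
```

```text
2.15 [ 0.4953 -0.2303  0.159 ] [-0.0014  0.9924  0.1231 -0.0017] [-0.572 -0.076  1.864 -0.     1.358  0.752] [-0.26 -0.43  0.77] 0.9984991523835266
ring_grip [([218.0, 138.0, 294.0, 212.0], 0.78)]
ring_lug [([221.0, 136.0, 290.0, 211.0], 0.83)]
```

View pics/w1.png

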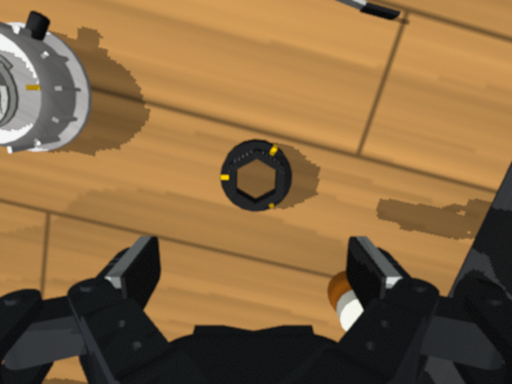

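The ring is at about (256,176), with yellow marks at (225,177), (274,150) and (272,206). The lamp is upper left, with one mark at (33,87).

```bash
cat > ring.py <<'E'
from h import *
import sys,pickle
s,P,im,d=pickle.load(open(f"pics/{sys.argv[1]}.pkl","rb"))
b=[int(float(x)) for x in sys.argv[2:6]]
zt=float(sys.argv[6]) if len(sys.argv)>6 else 0.0
C=cloud("wrist",d,P)
m=np.zeros(d.shape,bool); m[b[1]:b[3],b[0]:b[2]]=True
z=C[...,2]
print("z hist",np.histogram(z[m&np.isfinite(z)],bins=np.arange(-.002,.1,.004)))
hsv=cv2.cvtColor(im,cv2.COLOR_BGR2HSV)
y=(hsv[...,0]>20)&(hsv[...,0]<35)&(hsv[...,1]>190)&(hsv[...,2]>120)&m
n,l,st,c=cv2.connectedComponentsWithStats(y.astype(np.uint8))
for i in range(1,n):
    if st[i,4]>=4: print("mark",c[i].round(1),st[i,4],np.nanmedian(C[l==i],0).round(4), hsv[l==i].mean(0).round())
def circfit(q):
    A=np.c_[2*q[:,:2],np.ones(len(q))]; s_=np.linalg.lstsq(A,(q[:,:2]**2).sum(1),rcond=None)[0]
    return s_[:2],np.sqrt(s_[2]+s_[:2]@s_[:2])
E
cat > r1.py <<'E'
exec(open('ring.py').read())
blk=(hsv[...,2]<70)&m
nn,l,st,c=cv2.connectedComponentsWithStats(blk.astype(np.uint8)); i=1+np.argmax(st[1:,4]); mm=(l==i)
q=C[mm&(z>.034)&(z<.042)]; print("top",len(q),q.mean(0).round(4),((q.min(0)+q.max(0))/2).round(4),np.ptp(q,axis=0).round(4))
q=C[mm&(z>.015)&(z<.03)]; print("skirt",len(q),((q.min(0)+q.max(0))/2).round(4),np.ptp(q,axis=0).round(4))
x0=(b[0]-6,b[1]-6); cv2.imwrite("pics/%s_c.png"%sys.argv[1],cv2.resize(im[x0[1]:b[3]+6,x0[0]:b[2]+6],None,fx=6,fy=6,interpolation=cv2.INTER_CUBIC))
E
python3 r1.py w1 214 132 298 216
```

```text
z hist (array([3966,   24,   26,   22,   23,  430, 1003,  104,   91, 1073,  225,
          0,    0,    0,    0,    0,    0,    0,    0,    0,    0,    0,
          0,    0,    0]), array([-0.002,  0.002,  0.006,  0.01 ,  0.014,  0.018,  0.022,  0.026,
        0.03 ,  0.034,  0.038,  0.042,  0.046,  0.05 ,  0.054,  0.058,
        0.062,  0.066,  0.07 ,  0.074,  0.078,  0.082,  0.086,  0.09 ,
        0.094,  0.098]))
mark [273.4 149.3] 55 [ 0.5258 -0.241   0.0223] [ 23. 242. 183.]
mark [223.9 176.7] 49 [ 0.4907 -0.2033  0.0229] [ 24. 242. 211.]
mark [271.  205.5] 16 [ 0.4743 -0.2527  0.0232] [ 23. 237. 158.]
top 1272 [ 0.4976 -0.2316  0.0373] [ 0.4973 -0.2316  0.0368] [0.0528 0.0525 0.0055]
skirt 1241 [ 0.4978 -0.2322  0.0227] [0.0656 0.0647 0.0146]
```

View pics/w1_c.png

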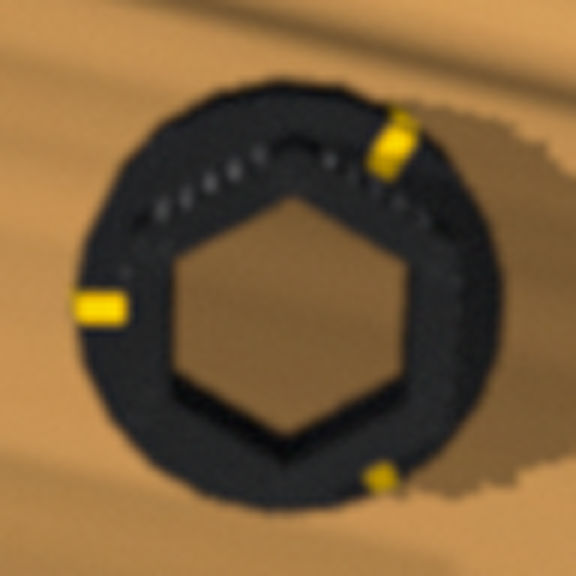

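Emit:
play_rows(
  deltas=[
    [[0.005, 0.05, 0.02], 0],
    [[0.01, 0.1, 0.04], 0],
    [[0.015, 0.15, 0.04], 0],
    [[0.02, 0.205, 0.04], 0],
    [[0.02, 0.205, 0.04], 0],
  ],
)

```text
time: 2.92
tool_pos: [0.5165, -0.026, 0.2031]
tool_rot: [0.0, 0.992, 0.123, 0.001]
contact_force: [0.4, -0.3, 0.6]
gripper_width: 1.001
```

```bash
python3 look.py w2 lamp_rim thread_start
```

```text
2.925 [ 0.5165 -0.026   0.2031] [3.000e-04 9.924e-01 1.232e-01 1.500e-03] [-0.194 -0.192  1.893  0.     1.438  1.129] [ 0.35 -0.29  0.63] 1.001113083942752
lamp_rim [([194.0, 102.0, 294.0, 216.0], 0.73)]
thread_start [([193.0, 106.0, 296.0, 212.0], 0.94)]
```

View pics/w2.png

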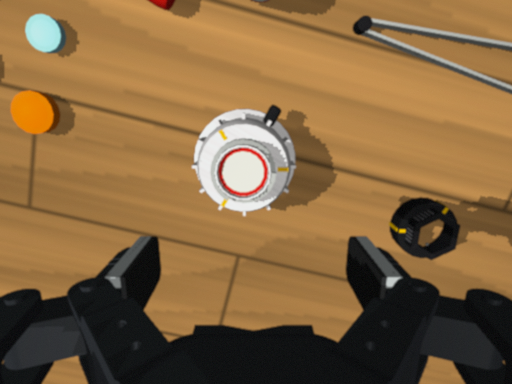

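The lamp is centred near (243,170) with yellow marks at (222,134), (283,170) and (223,203).

```bash
cat > lamp.py <<'E'
exec(open('ring.py').read())
for lo,hi in((.050,.062),(.068,.079)):
    mm=m&(z>lo)&(z<hi); q=C[mm]; print(lo,len(q),np.nanmedian(q[:,2]),((q.min(0)+q.max(0))/2).round(4),np.ptp(q,axis=0).round(4))
# red ring / white seat
r=((hsv[...,0]<8)|(hsv[...,0]>172))&(hsv[...,1]>120)&m
v,u=np.nonzero(r); print("red", len(u), C[r].mean(0), ((C[r].min(0)+C[r].max(0))/2).round(4),np.ptp(C[r],axis=0).round(4))
# intersect pixel rays with z=.075: outer edge of rim
b2=b;cv2.imwrite("pics/%s_c.png"%sys.argv[1],cv2.resize(im[b[1]:b[3],b[0]:b[2]],None,fx=5,fy=5,interpolation=cv2.INTER_CUBIC))
E
python3 lamp.py w2 184 95 305 220
```

```text
z hist (array([6672,    5,    7,  672,  283,   18,   19,   53,  206,   28,   36,
        239,  256,  259, 2768,  127,   45, 1318, 1632,  324,    0,    0,
          0,    0,    0]), array([-0.002,  0.002,  0.006,  0.01 ,  0.014,  0.018,  0.022,  0.026,
        0.03 ,  0.034,  0.038,  0.042,  0.046,  0.05 ,  0.054,  0.058,
        0.062,  0.066,  0.07 ,  0.074,  0.078,  0.082,  0.086,  0.09 ,
        0.094,  0.098]))
mark [222.5 134.5] 18 [0.5488 0.0107 0.0578] [ 24. 234. 236.]
mark [282.8 168.9] 24 [ 0.5314 -0.0513  0.0573] [ 22. 217. 167.]
mark [223.6 202.7] 10 [ 0.4854 -0.0047  0.0576] [ 24. 227. 237.]
0.05 3154 0.05657178133947155 [ 0.5233 -0.0146  0.056 ] [0.0864 0.0881 0.012 ]
0.068 3100 0.07034687392598785 [ 0.5228 -0.0146  0.0721] [0.0586 0.059  0.0082]
red 439 [nan nan nan] [nan nan nan] [nan nan nan]
```

View pics/w2_c.png

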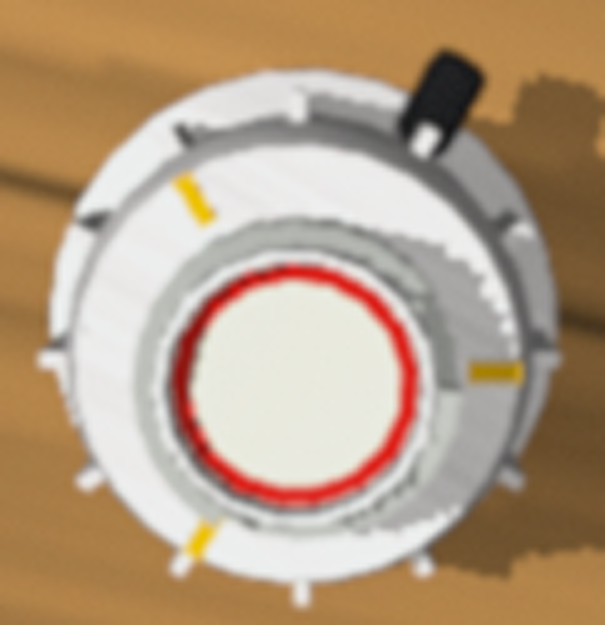

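Emit:
play_rows(
  deltas=[
    [[0.005, 0.055, 0], 0],
    [[0.01, 0.11, 0], 0],
    [[0.015, 0.165, 0], 0],
    [[0.02, 0.22, -0.02], 0],
    [[0.024, 0.27, -0.04], 0],
  ],
)

```text
time: 3.7
tool_pos: [0.5414, 0.2424, 0.1617]
tool_rot: [0.0, 0.993, 0.12, 0.001]
contact_force: [0.1, -1.1, 0.0]
gripper_width: 1.001
```

Emit:
play_rows(
  deltas=[
    [[0.004, 0.03, -0.02], 0],
    [[0.004, 0.03, -0.02], 0],
    [[0.004, 0.03, -0.02], 0],
  ],
)

```text
time: 4.08
tool_pos: [0.5449, 0.2708, 0.1418]
tool_rot: [0.0, 0.993, 0.121, 0.0]
contact_force: [-0.0, 0.0, -0.4]
gripper_width: 0.998
```

```bash
python3 look.py w3 lens_center
```

```text
4.075 [0.5449 0.2708 0.1418] [2.000e-04 9.927e-01 1.206e-01 3.000e-04] [ 3.390e-01  8.400e-02  1.733e+00 -1.000e-03  1.324e+00  1.668e+00] [-0.04  0.01 -0.39] 0.9984522965571946
lens_center [([252.0, 63.0, 290.0, 98.0], 0.8), ([314.0, 120.0, 357.0, 161.0], 0.78), ([286.0, 199.0, 330.0, 245.0], 0.75), ([212.0, 141.0, 263.0, 194.0], 0.68)]
```

View pics/w3.png

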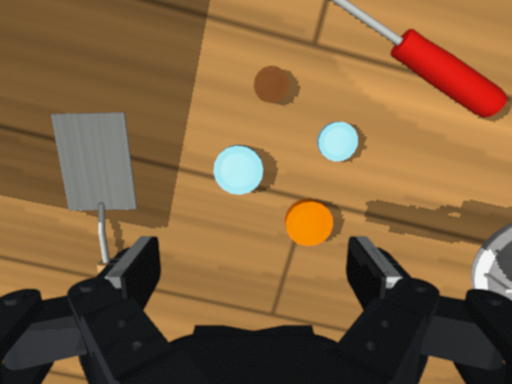

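The target lens (larger blue) is centred at about (238,169), the orange disc at (310,222) and the smaller blue at (338,142).

```bash
cat > lens.py <<'E'
from h import *
import pickle,sys
s,P,im,d=pickle.load(open("pics/w3.pkl","rb")); C=cloud("wrist",d,P); z=C[...,2]
m=np.zeros(d.shape,bool);m[135:200,205:270]=True
im_=im.astype(int); b=(im_[...,0]-im_[...,2]>30)&m
for nm,mm in (("blue",b),("rim",b&(z>.012))):
    q=C[mm];print(nm,len(q),((q.min(0)+q.max(0))/2).round(4),np.ptp(q,axis=0).round(4),q.mean(0).round(4))
k=np.unravel_index(np.nanargmax(np.where(b,z,-1)),z.shape);print(k,C[k])
# same treatment of the lamp rim in w2
s,P,im,d=pickle.load(open("pics/w2.pkl","rb")); C=cloud("wrist",d,P); z=C[...,2]
q=C[(z>.073)&(z<.08)&(np.abs(C[...,0]-.523)<.04)&(np.abs(C[...,1]+.0146)<.04)]
A=np.c_[2*q[:,:2],np.ones(len(q))]; s_=np.linalg.lstsq(A,(q[:,:2]**2).sum(1),rcond=None)[0]
print("rim",len(q),s_[:2],np.sqrt(s_[2]+s_[:2]@s_[:2]),((q.min(0)+q.max(0))/2).round(4),np.ptp(q,axis=0), np.median(q[:,2]))
E
python3 lens.py
```

```text
blue 1876 [nan nan nan] [nan nan nan] [nan nan nan]
rim 1821 [0.552  0.2862 0.0152] [0.0435 0.0427 0.0063] [0.5524 0.2864 0.0146]
(np.int64(175), np.int64(238)) [0.54841964 0.28506125 0.01835656]
rim 512 [ 0.52251298 -0.01462198] 0.02502040544511589 [ 0.5222 -0.017   0.0746] [0.05625651 0.05423844 0.0032225 ] 0.07430773577000818
```

Emit:
play_rows(
  deltas=[
    [[0.008, 0.013, -0.02], 0],
    [[0.008, 0.013, -0.07], 0],
    [[0.008, 0.013, -0.115], 0],
    [[0.008, 0.013, -0.125], 0],
    [[0.008, 0.013, -0.125], 0],
  ],
  grip=0.55,
)

```text
time: 4.8
tool_pos: [0.5525, 0.285, 0.0172]
tool_rot: [-0.0, 0.993, 0.121, 0.0]
contact_force: [-0.2, -0.2, 0.8]
gripper_width: 0.775
```

```bash
python3 look.py w4
```

```text
4.8 [0.5525 0.285  0.0172] [-0.000e+00  9.926e-01  1.211e-01  3.000e-04] [ 0.357  0.262  1.762 -0.     1.117  1.685] [-0.23 -0.19  0.76] 0.7747312127672255
```

View pics/w4.png

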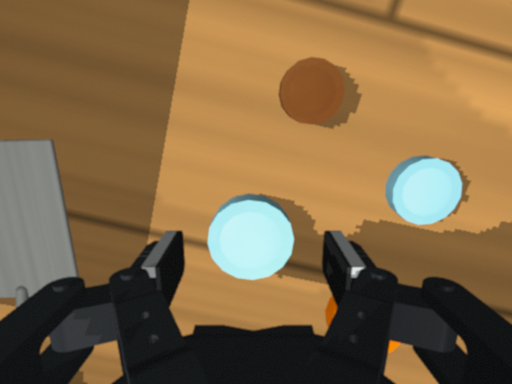

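The lens sits between the open tips at about (251,237), laterally centred. Next I check the tips against the lens in depth.

```bash
python3 - <<'E'
from h import *
import pickle
s,P,im,d=pickle.load(open("pics/w4.pkl","rb")); C=cloud("wrist",d,P); z=C[...,2]
R=np.array([[np.cos(.2427),np.sin(.2427)],[np.sin(.2427),-np.cos(.2427)]]) # cols: tool x, tool y
t=s["tool_pos"]
im_=im.astype(int); m=np.zeros(d.shape,bool);m[190:285,200:300]=True
b=(im_[...,0]-im_[...,2]>30)&m&(z>.012); q=C[b]; A=np.c_[q[:,:2]];
print("lens world",((q.min(0)+q.max(0))/2).round(4)); 
r=(q[:,:2]-t[:2])@R; print("lens in tool", ((r.min(0)+r.max(0))/2).round(4),np.ptp(r,axis=0).round(4))
for sl in ((slice(228,300),slice(140,186)),(slice(228,300),slice(322,372))):
    q=C[sl].reshape(-1,3); q=q[np.isfinite(q[:,2])&(q[:,2]>.01)]; r=(q[:,:2]-t[:2])@R
    k=q[:,2]<.036; print("tip z min",q[:,2].min().round(4), "x",r[k].min(0).round(4),r[k].max(0).round(4))
    print(np.histogram(q[:,2],bins=np.arange(.01,.07,.005))[0])
E
```

```text
lens world [0.5516 0.2862 0.0153]
lens in tool [-0.0004 -0.0014] [0.0441 0.043 ]
tip z min 0.0228 x [-0.0108 -0.0467] [ 0.0119 -0.0328]
[  0   0  19 146 222 280 285 312 298 271 298]
tip z min 0.0233 x [-0.0111  0.0327] [0.0119 0.0462]
[  0   0  18 158 226 261 304 330 326 294 288]
```

Emit:
play_rows(
  deltas=[
    [[0, 0.001, -0.007], 0],
    [[0, 0.001, -0.011], 0],
    [[0, 0.001, -0.011], 0],
  ],
)

```text
time: 5.22
tool_pos: [0.5518, 0.2866, 0.0053]
tool_rot: [0.0, 0.993, 0.122, -0.0]
contact_force: [-0.1, 0.5, 0.3]
gripper_width: 0.775
```

Emit:
play_rows(
  deltas=[
    [[0, 0, 0], 0],
    [[0, 0, 0], 0],
    [[0, 0, 0], 0],
    [[0, 0, 0], 0],
    [[0, 0, 0], 0],
  ],
  grip=-1,
)

```text
time: 5.85
tool_pos: [0.5525, 0.2868, 0.0061]
tool_rot: [-0.0, 0.993, 0.122, 0.001]
contact_force: [-0.4, -0.4, 5.6]
gripper_width: 0.476
```

```bash
python3 look.py w5; python3 - <<'E'
from h import *
import pickle
s,P,im,d=pickle.load(open("pics/w5.pkl","rb")); C=cloud("wrist",d,P); z=C[...,2]
R=np.array([[np.cos(.2427),np.sin(.2427)],[np.sin(.2427),-np.cos(.2427)]])
t=s["tool_pos"]
im_=im.astype(int); m=np.zeros(d.shape,bool);m[190:310,180:320]=True
b=(im_[...,0]-im_[...,2]>30)&m&(z>.010); q=C[b]
r=(q[:,:2]-t[:2])@R; print("lens in tool", ((r.min(0)+r.max(0))/2).round(4),np.ptp(r,axis=0).round(4))
E
```

```text
5.85 [0.5525 0.2868 0.0061] [-2.000e-04  9.926e-01  1.216e-01  7.000e-04] [0.359 0.28  1.762 0.    1.098 1.686] [-0.38 -0.44  5.57] 0.4762513395348264
lens in tool [-0.0002 -0.    ] [0.044  0.0409]
```

View pics/w5.png

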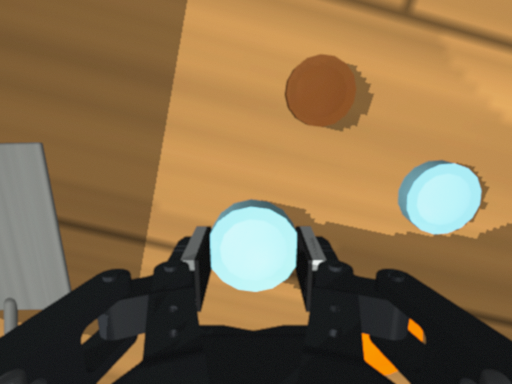

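Emit:
play_rows(
  deltas=[
    [[0, 0, 0.015], 0],
    [[0, 0, 0.05], 0],
    [[0, -0.02, 0.09], 0],
    [[-0.005, -0.06, 0.12], 0],
    [[-0.01, -0.1, 0.12], 0],
  ],
)

```text
time: 6.52
tool_pos: [0.5437, 0.1861, 0.1295]
tool_rot: [-0.0, 0.993, 0.122, 0.003]
contact_force: [0.3, -0.6, -0.1]
gripper_width: 0.472
```

Emit:
play_rows(
  deltas=[
    [[-0.004, -0.05, 0], 0],
    [[-0.008, -0.1, 0], 0],
    [[-0.013, -0.15, 0], 0],
    [[-0.018, -0.19, 0], 0],
    [[-0.0195, -0.2, 0], 0],
  ],
)

```text
time: 7.15
tool_pos: [0.5219, -0.0153, 0.1255]
tool_rot: [0.0, 0.993, 0.12, 0.0]
contact_force: [0.4, 0.2, -0.8]
gripper_width: 0.476
```

Emit:
play_rows(
  deltas=[
    [[0, -0.0015, 0], 0],
    [[0, -0.0015, 0], 0],
  ],
)

```text
time: 7.4
tool_pos: [0.5224, -0.014, 0.1253]
tool_rot: [-0.0, 0.993, 0.122, 0.0]
contact_force: [-0.0, 0.1, -0.3]
gripper_width: 0.477
```

```bash
python3 look.py w6; python3 - <<'E'
from h import *
import pickle
s,P,im,d=pickle.load(open("pics/w6.pkl","rb")); C=cloud("wrist",d,P); z=C[...,2]
t=s["tool_pos"]
im_=im.astype(int); m=np.zeros(d.shape,bool);m[190:310,180:320]=True
b=(im_[...,0]-im_[...,2]>30)&m&(z>.120); q=C[b]
print("lens",((q.min(0)+q.max(0))/2).round(4),np.ptp(q,axis=0).round(4))
mm=(z>.071)&(z<.079)&(np.abs(C[...,0]-.523)<.04)&(np.abs(C[...,1]+.0146)<.04); q=C[mm]
print("rim",len(q),((q.min(0)+q.max(0))/2).round(4),np.ptp(q,axis=0).round(4))
E
```

```text
7.4 [ 0.5224 -0.014   0.1253] [-2.000e-04  9.925e-01  1.221e-01  0.000e+00] [-0.17  -0.103  1.948  0.     1.297  1.156] [-0.05  0.14 -0.32] 0.4769802236853469
lens [ 0.5221 -0.0142  0.1305] [0.0443 0.0436 0.015 ]
rim 966 [ 0.5287 -0.0155  0.0739] [0.0465 0.0581 0.0057]
```

View pics/w6.png

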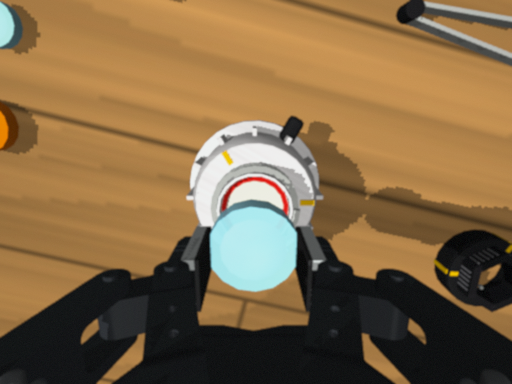

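Emit:
play_rows(
  deltas=[
    [[0, -0.0005, -0.02], 0],
    [[0, -0.0005, -0.035], 0],
    [[0, -0.0005, -0.042], 0],
    [[0, -0.0005, -0.044], 0],
    [[0, -0.0005, -0.045], 0],
  ],
)

```text
time: 8.07
tool_pos: [0.5227, -0.0155, 0.0807]
tool_rot: [0.0, 0.993, 0.122, 0.0]
contact_force: [-0.1, -0.3, -1.0]
gripper_width: 0.472
```

Emit:
play_rows(
  deltas=[
    [[0, 0, -0.001], 0],
    [[0, 0, -0.002], 0],
  ],
)

```text
time: 8.32
tool_pos: [0.5227, -0.0156, 0.0787]
tool_rot: [0.0, 0.993, 0.122, 0.0]
contact_force: [0.1, -0.3, -0.6]
gripper_width: 0.47
```

Emit:
play_rows(
  deltas=[
    [[0, 0, -0.001], 0],
    [[0, 0, -0.002], 0],
  ],
)

```text
time: 8.57
tool_pos: [0.5225, -0.0155, 0.0765]
tool_rot: [0.0, 0.993, 0.122, 0.0]
contact_force: [-1.3, 0.1, 5.3]
gripper_width: 0.475
```

Emit:
play_rows(
  deltas=[
    [[0, 0, -0.0005], 0],
    [[0, 0, -0.001], 0],
  ],
)

```text
time: 8.82
tool_pos: [0.5225, -0.0155, 0.0765]
tool_rot: [-0.0, 0.993, 0.122, -0.0]
contact_force: [-5.1, 1.0, 8.8]
gripper_width: 0.476
```

Emit:
play_rows(
  deltas=[
    [[-0.001, 0, 0], 0],
    [[-0.001, 0, 0], 0],
  ],
)

```text
time: 9.07
tool_pos: [0.5224, -0.0155, 0.0765]
tool_rot: [0.0, 0.993, 0.122, 0.001]
contact_force: [-0.5, 1.1, 6.0]
gripper_width: 0.477
```

```bash
python3 look.py w7; python3 - <<'E'
from h import *
import pickle
s,P,im,d=pickle.load(open("pics/w7.pkl","rb")); C=cloud("wrist",d,P); z=C[...,2]
im_=im.astype(int); m=np.zeros(d.shape,bool);m[190:310,180:320]=True
b=(im_[...,0]-im_[...,2]>30)&m&(z>.070); q=C[b]
print("lens",((q.min(0)+q.max(0))/2).round(4),np.ptp(q,axis=0).round(4))
A=np.c_[q[:,0]-.5225,q[:,1]+.015,np.ones(len(q)),(q[:,0]-.5225)**2+(q[:,1]+.015)**2]
print(np.linalg.lstsq(A,q[:,2],rcond=None)[0])
E
```

```text
9.075 [ 0.5224 -0.0155  0.0765] [2.000e-04 9.926e-01 1.216e-01 1.200e-03] [-0.172 -0.043  1.981  0.     1.202  1.155] [-0.52  1.06  5.99] 0.47691010734738576
lens [ 0.5203 -0.0172  0.0797] [0.0479 0.0467 0.0182]
[-0.01076976 -0.0146928   0.08698997 -8.78899041]
```

View pics/w7.png

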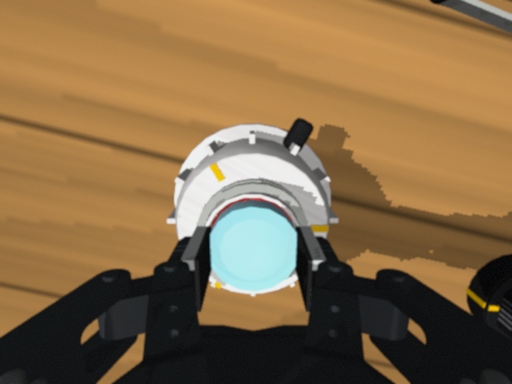

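Depth puts the lens apex at 87 mm and level, which matches a seat about 4.5 mm deep. I'll release it.

Emit:
play_rows(
  deltas=[
    [[0.001, 0, 0.001], 0],
  ],
)

```text
time: 9.25
tool_pos: [0.5224, -0.0155, 0.0766]
tool_rot: [0.0, 0.993, 0.122, 0.0]
contact_force: [-0.5, -0.4, 1.9]
gripper_width: 0.472
```

Emit:
play_rows(
  deltas=[
    [[0, 0, 0], 0],
    [[0, 0, 0], 0],
    [[0, 0, 0], 0],
    [[0, 0, 0.01], 0],
    [[0, 0, 0.05], 0],
  ],
  grip=0.55,
)

```text
time: 9.88
tool_pos: [0.5202, -0.0152, 0.1245]
tool_rot: [-0.001, 0.993, 0.122, -0.003]
contact_force: [1.5, 0.5, 0.7]
gripper_width: 0.778
```

Emit:
play_rows(
  deltas=[
    [[0, 0, 0.04], 0],
    [[-0.005, -0.01, 0.074], 0],
    [[-0.005, -0.01, 0.074], 0],
  ],
  grip=1,
)

```text
time: 10.25
tool_pos: [0.5195, -0.0262, 0.205]
tool_rot: [0.001, 0.993, 0.121, 0.004]
contact_force: [0.2, -0.1, 0.6]
gripper_width: 1.003
```

```bash
python3 look.py w8 lens_center thread_start; python3 - <<'E'
from h import *
import pickle
s,P,im,d=pickle.load(open("pics/w8.pkl","rb")); C=cloud("wrist",d,P); z=C[...,2]
im_=im.astype(int); b=(im_[...,0]-im_[...,2]>30)&(z>.070)&(np.abs(C[...,0]-.522)<.03)&(np.abs(C[...,1]+.015)<.03); q=C[b]
print("lens",len(q),((q.min(0)+q.max(0))/2).round(4),np.ptp(q,axis=0).round(4))
A=np.c_[q[:,0]-.5225,q[:,1]+.015,np.ones(len(q)),(q[:,0]-.5225)**2+(q[:,1]+.015)**2]
print(np.linalg.lstsq(A,q[:,2],rcond=None)[0])
m=(z>.071)&(z<.078)&(np.abs(C[...,0]-.522)<.035)&(np.abs(C[...,1]+.015)<.035)&~b; q=C[m]
print("rim",len(q),((q.min(0)+q.max(0))/2).round(4),np.ptp(q,axis=0).round(4))
hsv=cv2.cvtColor(im,cv2.COLOR_BGR2HSV); y=(hsv[...,0]>20)&(hsv[...,0]<35)&(hsv[...,1]>170)&(hsv[...,2]>120)&(z>.05)&(z<.065)
n,l,st,c=cv2.connectedComponentsWithStats(y.astype(np.uint8))
for i in range(1,n):
    if st[i,4]>4:
        p=np.nanmedian(C[l==i],0); e=p[:2]-[.5226,-.015]; print(c[i].round(),p.round(4),np.degrees(np.arctan2(e[1],e[0])).round(1),np.hypot(*e).round(4))
E
```

```text
10.25 [ 0.5195 -0.0262  0.205 ] [0.0013 0.9926 0.1213 0.0039] [-0.194 -0.189  1.887 -0.     1.435  1.134] [ 0.24 -0.12  0.62] 1.0028965106650036
lens_center [([216.0, 150.0, 265.0, 203.0], 0.91), ([23.0, 19.0, 67.0, 61.0], 0.81), ([13.0, 96.0, 57.0, 138.0], 0.61)]
thread_start [([194.0, 111.0, 294.0, 216.0], 0.68)]
lens 1946 [ 0.5206 -0.016   0.0796] [0.0465 0.0448 0.0187]
[ 8.31338511e-03  1.75513320e-02  8.72681255e-02 -1.03715439e+01]
rim 668 [ 0.5233 -0.0157  0.0745] [0.0577 0.0569 0.0069]
[221. 138.] [0.5487 0.0108 0.0581] 44.6 0.0367
[281. 172.] [ 0.5312 -0.0512  0.0575] -76.6 0.0372
[223. 206.] [ 0.485  -0.0047  0.0576] 164.6 0.039
```

View pics/w8.png

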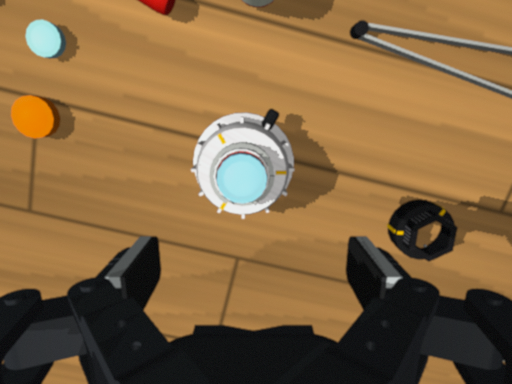

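Lens is level in the cell, apex at 87.3 mm. Now the ring.

Emit:
play_rows(
  deltas=[
    [[-0.005, -0.055, 0], 0],
    [[-0.01, -0.11, -0.02], 0],
    [[-0.015, -0.165, -0.05], 0],
    [[-0.02, -0.207, -0.08], -0.03],
    [[-0.02, -0.207, -0.1], -0.03],
  ],
)

```text
time: 11.02
tool_pos: [0.4953, -0.2336, 0.0967]
tool_rot: [-0.001, 0.994, 0.105, -0.002]
contact_force: [0.2, -0.1, 0.2]
gripper_width: 0.998
```

Emit:
play_rows(
  deltas=[
    [[0, 0, -0.03], 0],
    [[0, 0, -0.04], 0],
    [[0, 0, -0.04], 0],
  ],
)

```text
time: 11.4
tool_pos: [0.4968, -0.2312, 0.0592]
tool_rot: [-0.001, 0.994, 0.107, -0.001]
contact_force: [0.7, -0.5, 0.2]
gripper_width: 1.006
```

```bash
python3 look.py w9; cat > tl.py <<'E'
from h import *
import pickle,sys
def tool(n):
    s,P,im,d=pickle.load(open(f"pics/{n}.pkl","rb")); C=cloud("wrist",d,P)
    w,x,y,zq=s["tool_rot"]; a=2*np.arctan2(y,x)
    R=np.array([[np.cos(a),np.sin(a)],[np.sin(a),-np.cos(a)]]); T=C.copy(); T[...,:2]=(C[...,:2]-s["tool_pos"][:2])@R; T[...,2]-=s["tool_pos"][2]
    return s,im,C,T,a
E
python3 - <<'E'
from tl import *
s,im,C,T,a=tool("w5")
for sg in(-1,1):
    q=T.reshape(-1,3); q=q[(np.abs(q[:,0])<.013)&(sg*q[:,1]>.0225)&(sg*q[:,1]<.05)&(q[:,2]>-.001)]
    print("lens grip tips z rel TCP",np.sort(q[:,2])[:30:6].round(4))
s,im,C,T,a=tool("w9"); print("yaw",np.degrees(a)); z=C[...,2]
hsv=cv2.cvtColor(im,cv2.COLOR_BGR2HSV)
near=(np.hypot(C[...,0]-.4975,C[...,1]+.232)<.045)
for lo,hi in((.034,.042),(.017,.03)):
    q=C[near&(z>lo)&(z<hi)]; r=T[near&(z>lo)&(z<hi)]; print(lo,((q.min(0)+q.max(0))/2).round(4),np.ptp(q,axis=0).round(4),"tool",((r.min(0)+r.max(0))/2).round(4),np.ptp(r,axis=0).round(4))
y=(hsv[...,0]>20)&(hsv[...,0]<35)&(hsv[...,1]>190)&(hsv[...,2]>110)&near
n,l,st,c=cv2.connectedComponentsWithStats(y.astype(np.uint8))
for i in range(1,n):
    if st[i,4]>8:
        p=np.nanmedian(C[l==i],0); e=p[:2]-[.4975,-.232]; print(c[i].round(),p.round(4),np.degrees(np.arctan2(e[1],e[0])).round(1),np.hypot(*e).round(4))
E
```

```text
11.4 [ 0.4968 -0.2312  0.0592] [-9.000e-04  9.942e-01  1.073e-01 -9.000e-04] [-0.571  0.044  1.926  0.     1.174  0.784] [ 0.69 -0.49  0.21] 1.0060531506241948
lens grip tips z rel TCP [0.0054 0.0067 0.0074 0.0078 0.0086]
lens grip tips z rel TCP [0.0055 0.0068 0.0072 0.0078 0.0082]
yaw 12.317134740288514
0.034 [ 0.4973 -0.2318  0.0368] [0.0537 0.0524 0.0056] tool [ 0.0002  0.0007 -0.0224] [0.055  0.0482 0.0056]
0.017 [ 0.4973 -0.2317  0.0235] [0.0664 0.0663 0.013 ] tool [ 0.0009  0.0004 -0.0357] [0.0653 0.0669 0.013 ]
[280. 175.] [ 0.5257 -0.2412  0.0226] -18.1 0.0297
[207. 217.] [ 0.4908 -0.2036  0.0229] 103.3 0.0291
[280. 258.] [ 0.4736 -0.2537  0.0232] -137.7 0.0323
```

View pics/w9.png

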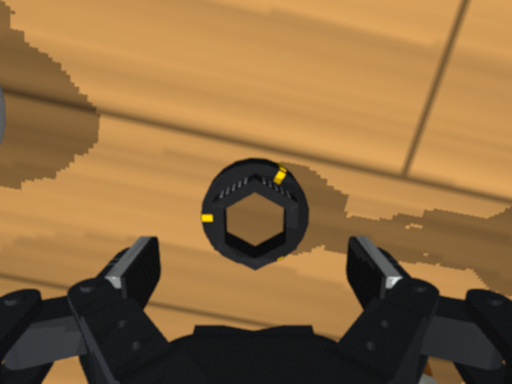

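Emit:
play_rows(
  deltas=[
    [[0, 0, -0.02], 0],
    [[0, 0, -0.036], 0],
    [[0, 0, -0.0395], 0],
    [[0, 0, -0.0395], 0],
  ],
  grip=0.55,
)

```text
time: 11.95
tool_pos: [0.4971, -0.2323, 0.0202]
tool_rot: [-0.0, 0.994, 0.107, -0.0]
contact_force: [0.2, 0.2, -0.3]
gripper_width: 0.775
```

Emit:
play_rows(
  deltas=[
    [[0, 0, 0], 0],
    [[0, 0, 0], 0],
    [[0, 0, 0], 0],
    [[0, 0, 0], 0],
    [[0, 0, 0], 0],
  ],
  grip=-1,
)

```text
time: 12.58
tool_pos: [0.4981, -0.2331, 0.0218]
tool_rot: [0.001, 0.994, 0.107, 0.001]
contact_force: [-0.1, 0.4, 5.3]
gripper_width: 0.544
```

```bash
python3 look.py w10; cat > rg.py <<'E'
from tl import *
n=sys.argv[1]
s,im,C,T,a=tool(n); print("yaw",np.degrees(a)); z=T[...,2]
near=(np.hypot(T[...,0],T[...,1])<.045)&(np.hypot(T[...,0],T[...,1])>.0)
hsv=cv2.cvtColor(im,cv2.COLOR_BGR2HSV)
y=(hsv[...,0]>20)&(hsv[...,0]<35)&(hsv[...,1]>190)&(hsv[...,2]>110)&near
k,l,st,c=cv2.connectedComponentsWithStats(y.astype(np.uint8))
for i in range(1,k):
    if st[i,4]>8:
        p=np.nanmedian(T[l==i],0); print(c[i].round(),p.round(4),"tool-ang",np.degrees(np.arctan2(p[1],p[0])).round(1),"world-ang",np.degrees(a-np.arctan2(p[1],p[0])).round(1),np.hypot(*p[:2]).round(4))
m=near&(z>-.012)&(z<.006)&(hsv[...,2]<80)&(np.abs(T[...,1])<.0345)
for lo,hi in ((-.012,.006),(-.006,.006)):
    r=T[m&(z>lo)&(z<hi)]; r=r[np.abs(r[:,1])<.015]; print("ring low x",r.min(0).round(4),r.max(0).round(4))
r=T[near&(np.abs(T[...,1])<.0238)&(z>.008)&(z<.022)&(np.abs(T[...,0])<.03)]; print("hex top",len(r),((r.min(0)+r.max(0))/2).round(4),np.ptp(r,axis=0).round(4),np.median(r[:,2]))
E
python3 rg.py w10
```

```text
12.575 [ 0.4981 -0.2331  0.0218] [6.000e-04 9.943e-01 1.067e-01 8.000e-04] [-0.573  0.102  1.937 -0.     1.1    0.784] [-0.09  0.43  5.27] 0.5440345961426514
yaw 12.247413347016634
[285. 192.] [0.0259 0.0154 0.0007] tool-ang 30.7 world-ang -18.4 0.0301
ring low x [-0.0216 -0.015  -0.0118] [0.033 0.015 0.006]
ring low x [-0.0216 -0.015  -0.006 ] [0.033 0.015 0.006]
hex top 5724 [-0.0006 -0.      0.015 ] [0.0556 0.0475 0.014 ] 0.015499271923028739
```

View pics/w10.png

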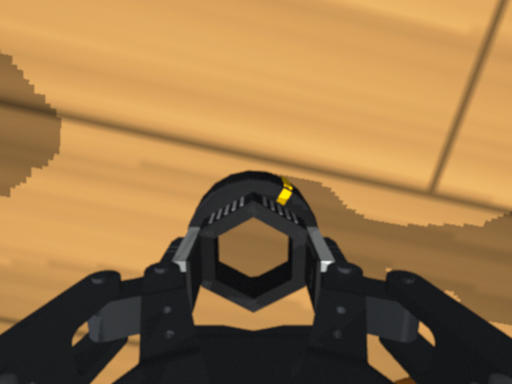

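Emit:
play_rows(
  deltas=[
    [[0, 0, 0.02], 0],
    [[0, 0, 0.06], 0],
    [[0, 0, 0.1], 0],
    [[0, 0.02, 0.115], 0.17],
    [[0.005, 0.06, 0.115], 0.34],
  ],
)

```text
time: 13.25
tool_pos: [0.5031, -0.1731, 0.1386]
tool_rot: [0.001, 0.961, 0.275, 0.001]
contact_force: [0.7, 0.8, -0.6]
gripper_width: 0.539
```

Emit:
play_rows(
  deltas=[
    [[0.005, 0.045, 0], 0.17],
    [[0.01, 0.09, 0], 0.34],
    [[0.015, 0.13, 0], 0.51],
    [[0.02, 0.157, 0], 0.68],
    [[0.02, 0.157, 0], 0.85],
  ],
)

```text
time: 13.88
tool_pos: [0.5218, -0.0135, 0.136]
tool_rot: [-0.0, 0.761, 0.649, -0.0]
contact_force: [0.1, -0.6, -1.1]
gripper_width: 0.545
```

Emit:
play_rows(
  deltas=[
    [[0, 0, 0], 0.03],
    [[0, 0, 0], 0.03],
    [[0, 0, 0], 0.03],
  ],
)

```text
time: 14.25
tool_pos: [0.5222, -0.0159, 0.1359]
tool_rot: [-0.0, 0.755, 0.656, -0.0]
contact_force: [0.8, 0.8, -1.2]
gripper_width: 0.547
```

```bash
python3 look.py w11; python3 rg.py w11; python3 - <<'E'
from tl import *
s,im,C,T,a=tool("w11"); z=C[...,2]
m=(z>.071)&(z<.078)&(np.abs(C[...,0]-.522)<.035)&(np.abs(C[...,1]+.015)<.035); q=C[m]
if len(q): print("rim",len(q),q.min(0).round(4),q.max(0).round(4))
hsv=cv2.cvtColor(im,cv2.COLOR_BGR2HSV); y=(hsv[...,0]>20)&(hsv[...,0]<35)&(hsv[...,1]>170)&(hsv[...,2]>110)&(z>.05)&(z<.065)
n,l,st,c=cv2.connectedComponentsWithStats(y.astype(np.uint8))
for i in range(1,n):
    if st[i,4]>4:
        p=np.nanmedian(C[l==i],0); e=p[:2]-[.5226,-.015]; print("lampmark",c[i].round(),p.round(4),np.degrees(np.arctan2(e[1],e[0])).round(1),np.hypot(*e).round(4))
E
```

```text
14.25 [ 0.5222 -0.0159  0.1359] [-0.000e+00  7.545e-01  6.563e-01 -1.000e-04] [-0.173 -0.115  1.94  -0.     1.316 -0.034] [ 0.75  0.82 -1.24] 0.5469344801435977
yaw 82.03607275371573
[284. 157.] [ 0.0299  0.0223 -0.0781] tool-ang 36.7 world-ang 45.3 0.0372
[284. 192.] [0.0256 0.0153 0.0007] tool-ang 30.8 world-ang 51.2 0.0298
[203. 190.] [ 0.0063 -0.0367 -0.0777] tool-ang -80.3 world-ang 162.4 0.0372
[271. 240.] [-0.0345  0.0139 -0.0785] tool-ang 158.1 world-ang -76.0 0.0372
ring low x [-0.0218 -0.015  -0.0119] [0.0328 0.015  0.006 ]
ring low x [-0.0218 -0.015  -0.006 ] [0.0328 0.015  0.006 ]
hex top 5712 [-0.0006  0.      0.015 ] [0.0553 0.0476 0.014 ] 0.01543700698644948
rim 340 [ 0.4979 -0.0445  0.071 ] [0.5487 0.0142 0.0757]
lampmark [284. 157.] [0.5485 0.0107 0.0577] 44.7 0.0365
lampmark [202. 189.] [ 0.4859 -0.0049  0.0578] 164.6 0.0381
lampmark [271. 240.] [ 0.5314 -0.052   0.0573] -76.6 0.038
```

View pics/w11.png

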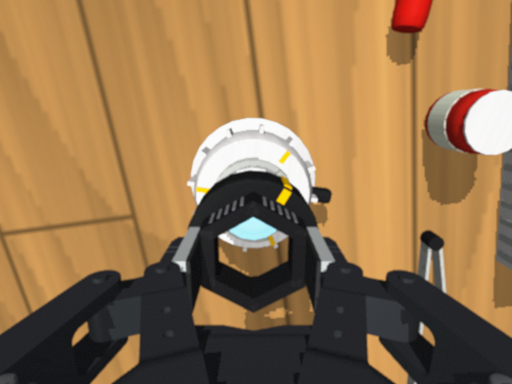

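Emit:
play_rows(
  deltas=[
    [[0, 0, -0.015], 0],
    [[0, 0, -0.028], 0],
    [[0, 0, -0.034], 0],
    [[0, 0, -0.036], 0],
    [[0, 0, -0.0375], 0],
  ],
)

```text
time: 14.92
tool_pos: [0.5226, -0.0155, 0.0984]
tool_rot: [0.0, 0.754, 0.657, 0.0]
contact_force: [0.4, 0.2, -0.9]
gripper_width: 0.547
```

Emit:
play_rows(
  deltas=[
    [[0, 0, -0.001], 0],
    [[0, 0, -0.002], 0],
    [[0, 0, -0.003], 0],
    [[0, 0, -0.003], 0],
  ],
)

```text
time: 15.42
tool_pos: [0.5223, -0.0155, 0.0953]
tool_rot: [-0.0, 0.754, 0.657, -0.0]
contact_force: [0.8, 0.1, -1.7]
gripper_width: 0.546
```

Emit:
play_rows(
  deltas=[
    [[0, 0, -0.001], 0],
    [[0, 0, -0.002], 0],
    [[0, 0, -0.003], 0],
  ],
)

```text
time: 15.8
tool_pos: [0.5223, -0.0155, 0.0922]
tool_rot: [-0.0, 0.754, 0.657, -0.0]
contact_force: [0.7, -0.7, -2.2]
gripper_width: 0.543
```

Emit:
play_rows(
  deltas=[
    [[0, 0, -0.001], 0],
    [[0, 0, -0.002], 0],
  ],
)

```text
time: 16.05
tool_pos: [0.5223, -0.0154, 0.0902]
tool_rot: [-0.0, 0.754, 0.657, -0.0]
contact_force: [-0.4, 0.9, -0.8]
gripper_width: 0.544
```

Emit:
play_rows(
  deltas=[
    [[0, 0, -0.001], 0],
    [[0, 0, -0.0015], 0],
    [[0, 0, -0.0015], 0],
  ],
)

```text
time: 16.42
tool_pos: [0.5224, -0.0155, 0.0888]
tool_rot: [-0.0, 0.754, 0.657, 0.0]
contact_force: [-0.2, 1.0, -1.1]
gripper_width: 0.547
```

Emit:
play_rows(
  deltas=[
    [[0, 0, -0.001], 0],
    [[0, 0, -0.001], 0],
  ],
)

```text
time: 16.68
tool_pos: [0.5225, -0.0154, 0.088]
tool_rot: [-0.0, 0.754, 0.657, 0.0]
contact_force: [-0.2, 1.1, 0.3]
gripper_width: 0.548
```

Emit:
play_rows(
  deltas=[
    [[0, 0, -0.001], 0],
    [[0, 0, -0.001], 0],
  ],
)

```text
time: 16.92
tool_pos: [0.5226, -0.0154, 0.0877]
tool_rot: [-0.0, 0.754, 0.657, 0.0]
contact_force: [-2.3, 2.2, 3.5]
gripper_width: 0.543
```

Emit:
play_rows(
  deltas=[
    [[0, 0, -0.001], 0],
    [[0, 0, -0.001], 0],
  ],
)

```text
time: 17.18
tool_pos: [0.5226, -0.0154, 0.0875]
tool_rot: [-0.0, 0.754, 0.657, -0.0]
contact_force: [-4.2, 1.9, 9.0]
gripper_width: 0.542
```

Emit:
play_rows(
  deltas=[
    [[-0.0005, 0.0003, 0.0006], -0.06],
    [[-0.0005, 0.0003, 0.0003], -0.15],
    [[-0.0005, 0.0003, 0], -0.24],
    [[-0.0005, 0.0003, -0.0003], -0.3],
    [[-0.0005, 0.0003, -0.0003], -0.3],
  ],
)

```text
time: 17.8
tool_pos: [0.5227, -0.0153, 0.0865]
tool_rot: [0.001, 0.843, 0.537, 0.001]
contact_force: [-0.8, 1.6, 5.0]
gripper_width: 0.546
```

```bash
cat > st.py <<'E'
from h import *
s=status.state(); w,x,y,z=s["tool_rot"]
print(round(s["time"],2),s["tool_pos"].round(4),"yaw",np.degrees(2*np.arctan2(y,x)).round(2),"F",s["contact_force"].round(1),"M",s["ft_torque"].round(3),round(s["gripper_width"],3),"j6",s["joint_pos"][5].round(2))
E
python3 st.py
```

```text
17.8 [ 0.5227 -0.0153  0.0865] yaw 64.99 F [-0.8  1.6  5. ] M [ 0.223  0.237 -0.081] 0.546 j6 0.26
```

Emit:
play_rows(
  deltas=[
    [[0, 0, -0.0002], -0.05],
    [[0, 0, -0.00035], -0.09],
    [[0, 0, -0.00035], -0.09],
  ],
)

```text
time: 18.18
tool_pos: [0.5227, -0.0155, 0.0864]
tool_rot: [0.001, 0.867, 0.499, 0.001]
contact_force: [-1.1, -0.1, 5.2]
gripper_width: 0.542
```

```bash
python3 st.py
```

```text
18.18 [ 0.5227 -0.0155  0.0864] yaw 59.85 F [-1.1 -0.1  5.2] M [ 0.095  0.322 -0.074] 0.542 j6 0.35
```

Emit:
play_rows(
  deltas=[
    [[0, 0, -0.0002], -0.05],
    [[0, 0, -0.00035], -0.09],
    [[0, 0, -0.00035], -0.09],
  ],
)

```text
time: 18.55
tool_pos: [0.5229, -0.0155, 0.0864]
tool_rot: [0.001, 0.888, 0.459, 0.001]
contact_force: [-2.2, 0.8, 7.7]
gripper_width: 0.544
```

```bash
python3 st.py
```

```text
18.55 [ 0.5229 -0.0155  0.0864] yaw 54.7 F [-2.2  0.8  7.7] M [ 0.11   0.367 -0.046] 0.544 j6 0.44
```

The z stopped at 86.4 mm at yaw ≈64°, which matches the predicted glass landing. Next I take up the axial play in small steps while watching the twist.

Emit:
play_rows(
  deltas=[
    [[-0.0003, 0, 0.0004], -0.05],
    [[-0.0003, 0, 0.0004], -0.09],
    [[-0.0003, 0, 0.0004], -0.09],
  ],
)

```text
time: 18.92
tool_pos: [0.5227, -0.0156, 0.0864]
tool_rot: [0.001, 0.908, 0.419, 0.001]
contact_force: [-0.1, -0.1, 5.5]
gripper_width: 0.551
```

```bash
python3 st.py
```

```text
18.93 [ 0.5227 -0.0156  0.0864] yaw 49.54 F [-0.1 -0.1  5.5] M [ 0.048  0.069 -0.053] 0.551 j6 0.53
```

Emit:
play_rows(
  deltas=[
    [[0, 0, 0], -0.05],
    [[0, 0, 0], -0.07],
    [[0, 0, 0], -0.07],
  ],
)

```text
time: 19.3
tool_pos: [0.5227, -0.0156, 0.0864]
tool_rot: [0.001, 0.922, 0.387, 0.001]
contact_force: [-0.3, 0.1, 5.0]
gripper_width: 0.546
```

```bash
python3 st.py
```

```text
19.3 [ 0.5227 -0.0156  0.0864] yaw 45.54 F [-0.3  0.1  5. ] M [0.059 0.068 0.008] 0.546 j6 0.6
```

Emit:
play_rows(
  deltas=[
    [[0, 0, 0], -0.035],
    [[0, 0, 0], -0.035],
    [[0, 0, 0], -0.035],
  ],
)

```text
time: 19.68
tool_pos: [0.5227, -0.0156, 0.0864]
tool_rot: [0.001, 0.929, 0.371, 0.001]
contact_force: [-1.4, -0.4, 5.0]
gripper_width: 0.546
```

```bash
python3 st.py
```

```text
19.68 [ 0.5227 -0.0156  0.0864] yaw 43.54 F [-1.4 -0.4  5. ] M [0.007 0.11  0.004] 0.546 j6 0.64
```

Emit:
play_rows(
  deltas=[
    [[0, 0, 0], -0.035],
    [[0, 0, 0], -0.035],
    [[0, 0, 0], -0.035],
  ],
)

```text
time: 20.05
tool_pos: [0.5227, -0.0156, 0.0864]
tool_rot: [0.001, 0.935, 0.355, 0.001]
contact_force: [-0.7, -0.7, 5.3]
gripper_width: 0.543
```

```bash
python3 st.py
```

```text
20.05 [ 0.5227 -0.0156  0.0864] yaw 41.53 F [-0.7 -0.7  5.3] M [ 0.061  0.129 -0.071] 0.543 j6 0.67
```

Emit:
play_rows(
  deltas=[
    [[0, 0, 0], -0.035],
    [[0, 0, 0], -0.035],
    [[0, 0, 0], -0.035],
  ],
)

```text
time: 20.42
tool_pos: [0.5227, -0.0156, 0.0864]
tool_rot: [0.001, 0.941, 0.338, 0.001]
contact_force: [0.5, 0.5, 4.6]
gripper_width: 0.549
```

```bash
python3 st.py
```

```text
20.43 [ 0.5227 -0.0156  0.0864] yaw 39.53 F [0.5 0.5 4.6] M [ 0.017  0.105 -0.021] 0.549 j6 0.71
```

Emit:
play_rows(
  deltas=[
    [[0, 0, 0], -0.035],
    [[0, 0, 0], -0.035],
    [[0, 0, 0], -0.035],
  ],
)

```text
time: 20.8
tool_pos: [0.5227, -0.0156, 0.0864]
tool_rot: [0.001, 0.947, 0.322, 0.001]
contact_force: [-0.8, -0.4, 4.6]
gripper_width: 0.55
```

```bash
python3 st.py
```

```text
20.8 [ 0.5227 -0.0156  0.0864] yaw 37.52 F [-0.8 -0.4  4.6] M [ 0.011  0.042 -0.006] 0.55 j6 0.74
```

Emit:
play_rows(
  deltas=[
    [[0, 0, 0], -0.02],
    [[0, 0, 0], -0.02],
    [[0, 0, 0], -0.02],
  ],
)

```text
time: 21.18
tool_pos: [0.5227, -0.0156, 0.0864]
tool_rot: [0.001, 0.95, 0.312, 0.001]
contact_force: [-0.5, -0.1, 4.3]
gripper_width: 0.546
```

```bash
python3 st.py
```

```text
21.18 [ 0.5227 -0.0156  0.0864] yaw 36.38 F [-0.5 -0.1  4.3] M [0.075 0.098 0.029] 0.546 j6 0.76
```

```bash
python3 look.py w12; python3 rg.py w12; for i in 1 2; do python3 -c "
from h import *
F=[];M=[]
for i in range(4):
    grab_frame('side'); s=status.state(); F.append(s['contact_force']);M.append(s['ft_torque'])
print(np.mean(F,0).round(2),np.mean(M,0).round(3),np.std(M,0).round(3))
"; done; python3 st.py
```

```text
21.175 [ 0.5227 -0.0156  0.0864] [9.000e-04 9.500e-01 3.122e-01 1.200e-03] [-0.172 -0.056  1.975 -0.     1.22   0.764] [-0.45 -0.09  4.34] 0.5463057449212169
yaw 36.38072395199349
[242. 160.] [ 0.0366 -0.0058 -0.0287] tool-ang -9.1 world-ang 45.4 0.037
[284. 193.] [0.0255 0.0152 0.0007] tool-ang 30.8 world-ang 5.6 0.0297
ring low x [-0.0215 -0.015  -0.0119] [0.0328 0.0149 0.006 ]
ring low x [-0.0215 -0.015  -0.006 ] [0.0328 0.0149 0.006 ]
hex top 5728 [-0.0005  0.      0.015 ] [0.0552 0.0476 0.014 ] 0.015518580928727224
[-0.49 -0.03  5.02] [ 0.027  0.065 -0.014] [0.015 0.014 0.039]
[-0.15  0.2   5.26] [ 0.032  0.085 -0.012] [0.034 0.02  0.014]
21.62 [ 0.5227 -0.0156  0.0864] yaw 36.38 F [-0.1  0.1  4.6] M [ 0.062  0.085 -0.017] 0.542 j6 0.76
```

View pics/w12.png

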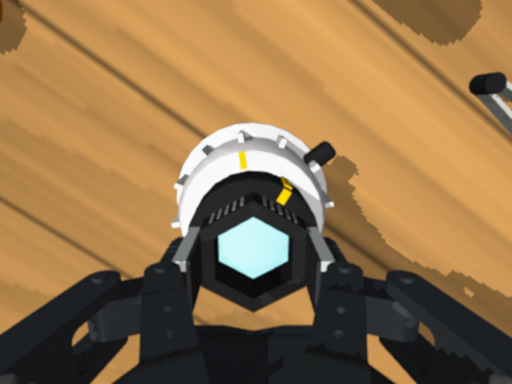

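Emit:
play_rows(
  deltas=[
    [[0, 0, 0], -0.0175],
    [[0, 0, 0], -0.0175],
  ],
)

```text
time: 21.88
tool_pos: [0.5227, -0.0156, 0.0864]
tool_rot: [0.001, 0.953, 0.304, 0.001]
contact_force: [-0.0, 0.4, 5.5]
gripper_width: 0.542
```

```bash
cat > av.py <<'E'
from h import *
F=[];M=[]
for i in range(3):
    grab_frame('side'); s=status.state(); F.append(s['contact_force']);M.append(s['ft_torque'])
w,x,y,z=s["tool_rot"]
print(round(s["time"],2),s["tool_pos"].round(4),"yaw",np.degrees(2*np.arctan2(y,x)).round(2),np.mean(F,0).round(2),np.mean(M,0).round(3))
E
python3 av.py
```

```text
22.02 [ 0.5227 -0.0156  0.0864] yaw 35.38 [-0.22 -0.2   5.21] [0.    0.088 0.018]
```

Emit:
play_rows(
  deltas=[
    [[0, 0, 0], -0.0175],
    [[0, 0, 0], -0.0175],
  ],
)

```text
time: 22.28
tool_pos: [0.5227, -0.0156, 0.0864]
tool_rot: [0.001, 0.955, 0.295, 0.001]
contact_force: [0.2, 0.0, 5.3]
gripper_width: 0.543
```

```bash
python3 av.py
```

```text
22.43 [ 0.5228 -0.0156  0.0864] yaw 34.38 [-0.03  0.12  4.79] [ 0.044  0.081 -0.   ]
```

Emit:
play_rows(
  deltas=[
    [[0, 0, 0], -0.0175],
    [[0, 0, 0], -0.0175],
  ],
)

```text
time: 22.68
tool_pos: [0.5227, -0.0155, 0.0864]
tool_rot: [0.001, 0.958, 0.287, 0.001]
contact_force: [-0.6, -0.5, 4.0]
gripper_width: 0.544
```

```bash
python3 av.py
```

```text
22.82 [ 0.5227 -0.0155  0.0864] yaw 33.38 [-0.23  0.25  5.21] [ 0.046  0.072 -0.002]
```

Emit:
play_rows(
  deltas=[
    [[0, 0, 0], -0.0175],
    [[0, 0, 0], -0.0175],
  ],
)

```text
time: 23.08
tool_pos: [0.5228, -0.0155, 0.0864]
tool_rot: [0.001, 0.96, 0.279, 0.001]
contact_force: [0.4, -0.4, 4.6]
gripper_width: 0.543
```

```bash
python3 av.py
```

```text
23.23 [ 0.5227 -0.0155  0.0863] yaw 32.38 [-0.84  0.18  4.96] [0.097 0.047 0.01 ]
```

Emit:
play_rows(
  deltas=[
    [[0, 0, 0], -0.0175],
    [[0, 0, 0], -0.0175],
  ],
)

```text
time: 23.48
tool_pos: [0.5227, -0.0155, 0.0864]
tool_rot: [0.001, 0.963, 0.27, 0.001]
contact_force: [0.3, 0.7, 5.2]
gripper_width: 0.542
```

```bash
python3 av.py
```

```text
23.62 [ 0.5227 -0.0155  0.0864] yaw 31.37 [0.22 0.05 4.89] [0.096 0.088 0.066]
```

Emit:
play_rows(
  deltas=[
    [[0, 0, 0.001], 0],
    [[0, 0, 0.002], 0],
    [[0, 0, 0.002], 0],
  ],
)

```text
time: 24.0
tool_pos: [0.5216, -0.0153, 0.0864]
tool_rot: [0.0, 0.963, 0.27, 0.0]
contact_force: [5.9, -1.0, -5.5]
gripper_width: 0.546
```

```bash
python3 av.py
```

```text
24.15 [ 0.5216 -0.0153  0.0864] yaw 31.3 [ 4.83 -0.76 -6.07] [-0.083 -0.874  0.005]
```

Emit:
play_rows(
  deltas=[
    [[0.0007, 0, -0.001], 0],
    [[0.0007, 0, -0.001], 0],
  ],
)

```text
time: 24.4
tool_pos: [0.5217, -0.0153, 0.0864]
tool_rot: [-0.0, 0.963, 0.27, -0.001]
contact_force: [-2.1, -0.2, 3.5]
gripper_width: 0.541
```

```bash
python3 av.py
```

```text
24.55 [ 0.5218 -0.0152  0.0864] yaw 31.31 [-2.33 -0.58  3.87] [-0.076  0.449  0.027]
```

Emit:
play_rows(
  deltas=[
    [[0, 0, 0], -0.0175],
    [[0, 0, 0], -0.0175],
  ],
)

```text
time: 24.8
tool_pos: [0.522, -0.0152, 0.0863]
tool_rot: [-0.0, 0.965, 0.261, -0.0]
contact_force: [-4.3, -0.7, 5.0]
gripper_width: 0.543
```

```bash
python3 av.py
```

```text
24.95 [ 0.522  -0.0152  0.0864] yaw 30.29 [-3.61  0.09  5.32] [0.005 0.654 0.038]
```

Emit:
play_rows(
  deltas=[
    [[-0.0002, 0, 0.0004], -0.02],
    [[-0.0002, 0, 0.0004], -0.02],
  ],
)

```text
time: 25.2
tool_pos: [0.5221, -0.0151, 0.0864]
tool_rot: [-0.0, 0.968, 0.252, 0.0]
contact_force: [-1.3, -0.1, 2.3]
gripper_width: 0.543
```

```bash
python3 av.py
```

```text
25.35 [ 0.5221 -0.0151  0.0864] yaw 29.15 [-0.74  0.49  0.97] [0.041 0.186 0.058]
```

Emit:
play_rows(
  deltas=[
    [[0, 0, 0], -0.0175],
    [[0, 0, 0], -0.0175],
  ],
)

```text
time: 25.6
tool_pos: [0.5221, -0.0151, 0.0864]
tool_rot: [-0.0, 0.97, 0.243, 0.0]
contact_force: [0.4, 0.6, -0.4]
gripper_width: 0.547
```

```bash
python3 av.py
```

```text
25.75 [ 0.522  -0.0151  0.0864] yaw 28.14 [-0.15  0.83 -0.85] [ 0.116 -0.027  0.081]
```

Emit:
play_rows(
  deltas=[
    [[0, 0, 0], -0.0175],
    [[0, 0, 0], -0.0175],
  ],
)

```text
time: 26.0
tool_pos: [0.522, -0.0151, 0.0864]
tool_rot: [-0.0, 0.972, 0.235, -0.0]
contact_force: [0.9, 0.5, -1.2]
gripper_width: 0.549
```

```bash
python3 av.py
```

```text
26.15 [ 0.522  -0.0151  0.0864] yaw 27.14 [ 1.12  1.12 -2.22] [ 0.162 -0.176  0.085]
```

Emit:
play_rows(
  deltas=[
    [[0, 0, 0], -0.0175],
    [[0, 0, 0], -0.0175],
  ],
)

```text
time: 26.4
tool_pos: [0.522, -0.0151, 0.0864]
tool_rot: [-0.0, 0.974, 0.226, -0.0]
contact_force: [0.8, 1.9, -3.3]
gripper_width: 0.544
```

```bash
python3 av.py
```

```text
26.55 [ 0.522  -0.0151  0.0864] yaw 26.13 [ 1.42  2.04 -3.56] [ 0.264 -0.238  0.114]
```

Emit:
play_rows(
  deltas=[
    [[-0.0002, -0.0004, -0.0007], -0.0175],
    [[-0.0002, -0.0004, -0.0007], -0.0175],
  ],
)

```text
time: 26.8
tool_pos: [0.522, -0.0152, 0.0864]
tool_rot: [-0.0, 0.976, 0.217, 0.0]
contact_force: [-0.6, 3.7, 0.9]
gripper_width: 0.54
```

```bash
python3 av.py; python3 av.py
```

```text
26.95 [ 0.522  -0.0152  0.0864] yaw 25.13 [-0.71  4.47  1.5 ] [0.85  0.113 0.147]
27.1 [ 0.522  -0.0152  0.0864] yaw 25.14 [-0.53  5.5   3.33] [0.94  0.155 0.126]
```

Emit:
play_rows(
  deltas=[
    [[0, 0.0008, 0.0004], -0.0175],
    [[0, 0.0008, 0.0004], -0.0175],
  ],
)

```text
time: 27.35
tool_pos: [0.522, -0.0151, 0.0863]
tool_rot: [0.0, 0.978, 0.209, 0.0]
contact_force: [-0.2, 1.2, 0.7]
gripper_width: 0.542
```

```bash
python3 av.py; python3 av.py
```

```text
27.5 [ 0.522  -0.0151  0.0864] yaw 24.13 [1.03 1.83 0.88] [ 0.348 -0.055  0.203]
27.65 [ 0.522  -0.0151  0.0864] yaw 24.13 [1.01 1.01 0.79] [ 0.263 -0.103  0.196]
```

Emit:
play_rows(
  deltas=[
    [[0, 0, 0], -0.0175],
    [[0, 0, 0], -0.0175],
  ],
)

```text
time: 27.9
tool_pos: [0.522, -0.015, 0.0863]
tool_rot: [0.0, 0.98, 0.2, 0.0]
contact_force: [1.6, -1.1, 0.3]
gripper_width: 0.545
```

```bash
python3 av.py; python3 av.py
```

```text
28.05 [ 0.522  -0.015   0.0864] yaw 23.13 [ 0.96 -0.19  0.4 ] [ 0.01  -0.158  0.244]
28.2 [ 0.522  -0.015   0.0864] yaw 23.13 [ 1.13 -0.79  0.48] [-0.052 -0.166  0.215]
```

Twist has risen steadily to about 0.22 Nm, so it is snug. I'll release.

Emit:
play_rows(
  deltas=[
    [[0, 0, 0], 0],
    [[0, 0, 0], 0],
    [[0, 0, 0], 0],
    [[0, 0, 0.02], 0],
    [[0, 0, 0.06], 0],
  ],
  grip=0.6,
)

```text
time: 28.82
tool_pos: [0.5202, -0.0145, 0.1448]
tool_rot: [-0.001, 0.98, 0.2, -0.002]
contact_force: [-0.6, 0.2, 0.5]
gripper_width: 0.804
```

Emit:
play_rows(
  deltas=[
    [[0, 0, 0.04], 0],
    [[0, 0, 0.06], 0],
    [[0, 0, 0.06], 0],
  ],
)

```text
time: 29.2
tool_pos: [0.5227, -0.0149, 0.2078]
tool_rot: [0.001, 0.98, 0.201, 0.001]
contact_force: [-0.4, -0.1, -0.7]
gripper_width: 0.803
```

```bash
python3 look.py w13; python3 - <<'E'
from tl import *
s,im,C,T,a=tool("w13"); z=C[...,2]
near=np.hypot(C[...,0]-.5222,C[...,1]+.015)<.04
hsv=cv2.cvtColor(im,cv2.COLOR_BGR2HSV)
m=near&(z>.099)&(z<.107)&(hsv[...,2]<90); q=C[m]
print("hex top",len(q),((q.min(0)+q.max(0))/2).round(4),np.ptp(q,axis=0).round(4),np.median(q[:,2]))
A=np.c_[q[:,:2]-[.5222,-.015],np.ones(len(q))]; print("plane",np.linalg.lstsq(A,q[:,2],rcond=None)[0].round(4))
y=(hsv[...,0]>20)&(hsv[...,0]<35)&(hsv[...,1]>170)&(hsv[...,2]>110)&near&(z>.05)
n,l,st,c=cv2.connectedComponentsWithStats(y.astype(np.uint8))
for i in range(1,n):
    if st[i,4]>4:
        p=np.nanmedian(C[l==i],0); e=p[:2]-[.5222,-.015]; print(c[i].round(),p.round(4),np.degrees(np.arctan2(e[1],e[0])).round(1),np.hypot(*e).round(4))
E
```

```text
29.2 [ 0.5227 -0.0149  0.2078] [5.000e-04 9.797e-01 2.005e-01 1.400e-03] [-0.171 -0.181  1.875  0.     1.444  0.996] [-0.35 -0.11 -0.71] 0.8026233906140382
hex top 1371 [ 0.5215 -0.0148  0.1017] [0.0508 0.0542 0.0055] 0.10194108318623984
plane [0.001  0.0024 0.1019]
[239. 142.] [0.548  0.0102 0.0578] 44.2 0.0361
[270. 156.] [ 0.5506 -0.0189  0.0872] -7.8 0.0287
[220. 185.] [0.5103 0.011  0.0876] 114.6 0.0286
[292. 183.] [ 0.5319 -0.0524  0.0584] -75.4 0.0386
[270. 214.] [ 0.5032 -0.0396  0.0878] -127.7 0.031
```

View pics/w13.png

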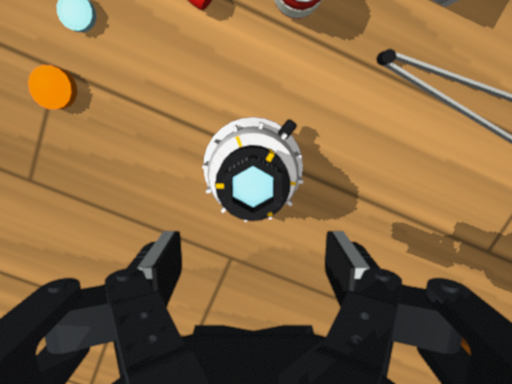

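The ring is level, its top is at 101.9 mm, and it did not unscrew on release (marks at about −7°, the angle at which I let go). Handing in.

```bash
python3 -c "
from h import *
print(ticket.job_done()); print(status.state()['time'])"
```

```text
the job is handed in; nothing more can be done
None
the job is handed in; nothing more can be done
```

The lamp is refitted and the job is handed in at about 29 s of the 67 s allowed. The lens is seated in the cell and the ring is screwed down snug on it. No verdict was reported.

**Lens:** I took the larger blue lens, gripped it high on its sides and lowered it until it touched the seat. After release it lay level, its dome top measuring 87.3 mm above the table, which puts the seat about 4.5 mm below the rim.

**Ring:** I set the ring on about 8° counter-clockwise of the thread starts. It then followed the thread and landed on the glass.
- I screwed on in steps of about 1° until the twist had risen steadily to about 0.22 Nm. At about 31° yaw, partway through, a light upward pull no longer moved the ring.
- After release the ring was level, its axis within about 1 mm of the lamp's and its grip point about 20 mm above the rim. It had not turned back, and the gripper was clear.

**Doubts:**
- **Landing angle:** the height readings put it near 64°, but the force jump and the later start of clamping suggest about 55°. I tightened by twist instead. The ring stopped at 23° yaw, about 32° past a landing at 55°, a little over the 20 to 30° given for snug. From a landing at 64° it would be about 41°, past the 35° at which the glass may crack.
- **Clamp force:** I could not measure the force on the glass. I estimate roughly 8 to 28 N from the twist, against the 4 N needed and the 60 N limit.
- **Other things:** I did not re-measure the tin, screwdriver, tongs, salt or spatula. The arm showed no contact with any of them.

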